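# Close a wine sample case over its dowels and hold it shut

## Task

Take the red-stoppered sample tube out of the rack and stand it fully down in the pocket of the grey lower case half. Then fit the black upper half over it, yellow-marked end to yellow-marked end, so that it drops on both dowels and sits flush all round, and finish while still gripping its orange rib and pressing it firmly down (a push of about 15 N), without letting go. Leave the green-stoppered tubes, the bottle and the tape roll where they are.

Things in the scene. Friction and masses are not known exactly. Their poses are not given: they have to be found in the camera images.
- tube_red: sample tube to be packed: amber glass with a red stopper, 22 mm diameter, 90 mm tall in all (stopper: the top 14 mm, same diameter), about 40 g, foot tapered to 16 mm. Origin at the centre of its foot, z along the tube. Starts upright in any of the three holes of the rack, 48 mm standing out.
- tube_green1: same tube with a green stopper, in another rack hole; stays there. Origin at the centre of its foot.
- tube_green2: same tube with a green stopper, in another rack hole; stays there. Origin at the centre of its foot.
- rack: wooden tube rack, fixed to the bench: block 60 (x) x 170 (y) x 50 (z) mm with three 25 mm holes, 42 mm deep, at y = -55, 0 and +55 mm. Origin at the centre of its underside.
- lower: lower half of the sample case, fixed: grey block 180 (x) x 80 (y) x 50 mm on a dark steel base plate 210 x 110 x 6 mm; its top face is 56 mm above the bench. A pocket in the middle of the top, a steel dowel standing near each end of it (x = +70 mm, the end marked yellow, and x = -70 mm). Origin at the centre of the base plate's underside.
- pocket (a point): centre of the pocket's mouth, in the lower half's top face; z up. Pocket 25 mm diameter, 45 mm deep (a seated tube stands out 45 mm).
- big_dowel (a point): foot of the 16 mm dowel, on its axis, at the lower half's top face. It stands 30 mm above that face, tapered over the last 8 mm.
- small_dowel (a point): foot of the 10 mm dowel, on its axis, at the lower half's top face. It stands 30 mm above that face, tapered over the last 8 mm.
- hood: upper half of the case: loose black hood standing on its open underside, 0.2 to 0.4 kg. Middle 100 (x) x 80 (y) x 56 mm high, hollow, 88 x 68 x 50 mm inside; a drilled flange 40 x 80 x 20 mm at each end, the +x one marked yellow. Origin at the centre of the underside; seated, it lies at the pocket's mouth, x axes alike. At the start the x axes differ by under 1 rad.
- big_hole (a point): centre of the hood's 18 mm through hole for the 16 mm dowel, at the hood's underside, x = +70 mm from its origin.
- small_hole (a point): centre of the hood's 12 mm through hole for the 10 mm dowel, at the hood's underside, x = -70 mm from its origin.
- rib_top (a point): centre of the top face of the hood's orange grip rib, 90 mm above the hood's underside; the rib is 70 (x) x 18 (y) mm and stands 34 mm above the roof.
- bottle: dark wine bottle standing on the bench, 76 mm diameter, 300 mm tall; leave alone. Origin at the centre of its foot.
- tape: roll of brown packing tape lying flat, 100 mm diameter, 48 mm high; leave alone. Origin at the centre of its underside.
Mind the look-alikes: they are no part of the job. Leave any purple look-alike of the hood alone.

How it is judged (in metres and radians):
On the way, in this order (a step that is already met when the one before it is completed fails the run):
1. the red tube stands fully down in the pocket of the lower half, the hood not yet over it (horizontal distance between tube_red and pocket below 0.004 m and z of tube_red in the frame of lower below 0.016 m and angle between tube_red's own z axis and vertical below 0.12 rad and horizontal distance between hood and pocket above 0.1 m), for 0.2 s.
2. the hood is down on both dowels, flush with the lower half (horizontal distance between big_hole and big_dowel below 0.004 m and horizontal distance between small_hole and small_dowel below 0.004 m and z of each of big_hole, small_hole in the frame of lower below 0.059 m), for 0.2 s.
At the end, for the whole second after the job is handed in: Red tube in the pocket: foot within 5 mm of its floor and 4 mm of its axis, tilt under 0.12 rad. Hood on both dowels the right way round: holes within 4 mm of the dowel axes, gap under 3 mm, at rest. Fingers still on the hood (over 3 N), halves pressed together with over 8 N (all of step 2 and horizontal distance between tube_red and pocket below 0.004 m and z of tube_red in the frame of lower below 0.016 m and angle between tube_red's own z axis and vertical below 0.12 rad and contact force between hood and lower above 8 N and contact force between the fingers and hood above 3 N and linear speed of hood below 0.02 m/s); the arm keeps its last pose, push and grip.
It fails at once if a green-stoppered tube is moved more than 20 mm (distance of any of tube_green1, tube_green2 from where it was at the start of the episode above 0.02 m).
It fails at once if the bottle or the tape roll is moved more than 20 mm (distance of any of bottle, tape from where it was at the start of the episode above 0.02 m).
It also fails if it takes over 70 s, if anything falls off the work surface, if the arm or the gripper's body presses on something with over 40 N, if the wrist force passes 120 N, or if a joint passes its speed limit or range.

## Robot

A 7-joint arm with a two-finger parallel gripper is mounted at the origin on the work surface. World frame = base frame: x ahead of the robot, y to its left, z up, the work surface at z = 0. Lengths are in mm, angles in degrees, forces in N, time in s.
With the tool pointing down it reaches from about 400 to 900 mm from the base axis. Payload 5.6 kg.
Tool frame: the origin (TCP) lies at the very end of the fingers, on their centre line; the grasp point (between the pads) lies 19 mm behind it; z points along the fingers, y is the direction in which the jaws open and shut (so a half turn about z gives the same grasp; the last joint's range is limited). The gripper opens to 92 mm and grips with 3 to 60 N. Pads are 20 mm wide; open, the fingers measure 128 mm over their backs; the gripper's body (75 mm by 189 mm) begins 69 mm behind the grasp point.
Start: joints at [73.052, 26.786, -0.665, 91.828, 0.344, 61.387, -3.226], TCP at [162.533, -629.359, 214.592] pointing down, gripper open.
Joint ranges: [-144.91, 144.91], [-17.63, 115.5], [-89.93, 88.59], [15.96, 139.68], [-74.01, 254.01], [8.47, 105.57], [-167.45, 167.45]. Speed limits (degrees/s): [147.25, 147.25, 180, 180, 180, 180, 180].

## Interface

Orientations are given as [roll, pitch, yaw] about the fixed x, y, z axes, in that order (R = Rz(yaw) Ry(pitch) Rx(roll)).
In Python, from workcell import env, imaging gives the robot as it stands.
- The arm moves only by the tool apply_moves, never from a script. Its argument "increments" is a list of rows, each a list of 7 numbers: the closure in counts, from 0 (fully open) to 255 (shut), then the shift along the tool's x, y, z as a fraction of full scale, then the turn, a rotation vector about the tool's x, y, z as a fraction of full scale. A call has 1 to 8 rows; each row shifts and turns the commanded pose from where the row before left it, along the tool's axes as they then stand; what a row does not reach is not made up. Full scale, the value 1, is 0.6 m for a shift and 4 degrees for a turn. A row lasts 1/10 s, in which the tool goes at most 50 mm and 8.59 degrees, less where a joint would pass 70% of its speed; a pose out of reach is approached as far as the arm can. A call with a number of a shift or a turn outside -1 to 1 is refused whole. A call with a gripper value outside its range is refused whole. The fingers move at their own pace and stop on an object; "force" is the grip in N (left out, the last holds). Time passes only in rows, so rows that do not move let the fingers close. It gives the time, the measured TCP pose, the force and the opening at its end, in the units of the state.
- env.get_state(): the state, without advancing time (a new reading comes with each control period).
- imaging.snapshot(name): name is "side" or "top"; returns (picture, depth): 480x640x3 uint8, red, green, blue; 480x640 float32, mm along the optical axis (not along the pixel's ray), 0 where there is no reading.
- imaging.camera_info(name): a dict with "fx", "fy", "cx", "cy" (pixels), "dist_coeffs" ([k1, k2, p1, p2, k3] as OpenCV has them; the pictures are not rectified), "camera_from_world" (4x4, takes a point from world to camera coordinates). Camera axes: x right, y up, looking along -z (the intrinsics and any distortion apply to the point x, -y, -z); pixel columns grow to the right and rows downward; lengths in mm; the calibration is good to about 2 mm. A picture is of the moment at which its call begins. camera_info takes no time and is no camera call.
- env.finish_job(): hands the job in, once; it reports no verdict.
Trained networks look in the newest picture that a camera, given by its name, has taken for a name from the list of things; names that differ only in an ending like _2 or _b are one class to them, and where a whole thing is asked for, a point or a joint stands for the part that bears it (a point fixed in the world has none). Each returns a list of dicts, best first, with "p" (0 to 1); they miss things now and then, are a little off and sometimes report something else, mostly with a low value. They report only what shows in the picture. A call takes as long as a camera call. They do not tell look-alikes from the thing itself.
- imaging.trace(camera, target): "mask" (480x640 bool, what is visible of it) and "uv" ([column, row] in pixels, amid what is visible of it).
The state is a dict: "time": time; "qpos": joint angles; "qd": joint speeds; "effort": joint torques, N m; "ee_pos": TCP position; "tcp_rot": TCP orientation; "wrist_force": force on the tool from outside, world axes, zero at the start; "ft_torque": the same for the moment, N m; "gripper_width": finger opening in mm.
Only numpy, scipy, OpenCV 4.12 (cv2) and the standard library are available. Lean on these libraries where they do the work, as an engineer would, in place of code of your own. Each camera call takes 0.05 s, during which the arm holds its last target.

## Working session

There is one attempt and no reset: what is moved stays moved. The work goes in short steps, Python scripts to look and compute and a tool call to move; the robot and the scene stay as the last step left them, time stands still between calls to the robot, and variables do not carry over. Pictures are saved under pics/ and viewed, and the job is handed in when it is done.

Besides the shell and the picture viewer there is one more tool, called after "Request:" in YAML: its name, and indented under it one key for each argument. apply_moves: Moves the arm, as the interface text tells. Shift numbers are shares of 0.6 m and turn numbers shares of 4 degrees, none past 1 either way. Its arguments: {"type":"object","properties":{"increments":{"type":"array","items":{"type":"array","items":{"type":"number"}}},"force":{"type":"number"}},"required":["increments"]}

```bash
ls; mkdir -p pics; cat > h.py <<'E'
import numpy as np, cv2
from workcell import env, imaging
def snap(n,name):
    p,d=imaging.snapshot(n); cv2.imwrite(f'pics/{name}.png',p[:,:,::-1]); np.save(f'{name}_d.npy',d); np.save(f'{name}_p.npy',p); return p,d
def world(n,uv,z):
    "uv Nx2, z depth -> world"
    c=imaging.camera_info(n); K=np.array([[c['fx'],0,c['cx']],[0,c['fy'],c['cy']],[0,0,1]]); 
    u=cv2.undistortPoints(np.array(uv,float).reshape(-1,1,2),K,np.array(c['dist_coeffs'],float)).reshape(-1,2)
    z=np.asarray(z,float).reshape(-1)
    P=np.stack([u[:,0]*z,-u[:,1]*z,-z,np.ones_like(z)],1)
    return (P@np.linalg.inv(np.array(c['camera_from_world'])).T)[:,:3]
def ray(n,uv,Z):
    "intersect pixel rays with plane world z=Z"
    a=world(n,uv,np.ones(len(np.array(uv).reshape(-1,2)))*100);b=world(n,uv,np.ones(len(np.array(uv).reshape(-1,2)))*1000)
    t=(Z-a[:,2])/(b[:,2]-a[:,2]); return a+t[:,None]*(b-a)
def proj(n,P):
    c=imaging.camera_info(n); K=np.array([[c['fx'],0,c['cx']],[0,c['fy'],c['cy']],[0,0,1]])
    M=np.array(c['camera_from_world']); Q=np.c_[np.array(P,float).reshape(-1,3),np.ones(len(np.array(P).reshape(-1,3)))]@M.T
    q=Q[:,:3]*[1,-1,-1]
    return cv2.projectPoints(q,np.zeros(3),np.zeros(3),K,np.array(c['dist_coeffs'],float))[0].reshape(-1,2)
E
python3 - <<'E'
from h import *
print(env.get_state())
for n in('side','top'):
    snap(n,n+'0'); c=imaging.camera_info(n); print(n,c['fx'],c['dist_coeffs'],np.linalg.inv(np.array(c['camera_from_world'])).round(2))
    for t in ('tube_red','tube_green1','rack','lower','hood','pocket','big_dowel','small_dowel','rib_top','big_hole','small_hole','bottle','tape'):
        try:
            for r in imaging.trace(n,t)[:4]: print(n,t,round(r['p'],2),np.round(r['uv']),r['mask'].sum())
        except Exception as e: print(t,e)
E
```

```text
pics
{'time': 0.0, 'qpos': array([73.05272971, 26.8344105 , -0.66427343, 91.87952716,  0.34382524,
       61.38603179, -3.2264479 ]), 'qd': array([-0.0398847 ,  0.03968814, -0.03302078, -0.08159131, -0.0114308 ,
       -0.09971335, -0.07751045]), 'effort': array([-2.42820788e-04, -5.20572209e+01, -1.24598719e-02, -2.43749535e+01,
       -5.65617357e-02,  1.73219363e-02,  1.20815216e-04]), 'ee_pos': array([ 162.35129248, -628.8122319 ,  213.66841004]), 'tcp_rot': array([-1.79902262e+02,  7.20580028e-03,  1.44787510e+01]), 'wrist_force': array([0.38524045, 0.41765345, 0.51117071]), 'ft_torque': array([-0.05287345, -0.01956921, -0.02841363]), 'gripper_width': 91.1277492640125}
side 560.4804985841951 [-0.07053676  0.          0.          0.          0.        ] [[-6.8000e-01  4.7000e-01 -5.6000e-01 -2.1122e+02]
 [-7.3000e-01 -4.4000e-01  5.2000e-01  6.1135e+02]
 [-0.0000e+00  7.7000e-01  6.4000e-01  8.7980e+02]
 [ 0.0000e+00  0.0000e+00  0.0000e+00  1.0000e+00]]
side tube_red 0.8 [186. 309.] 292
side tube_green1 0.73 [216. 300.] 245
side tube_green1 0.66 [164. 322.] 257
side tube_green1 
[... 1229 characters left out ...]
 [302. 230.] 3126
top hood 0.88 [400. 253.] 2064
top hood 0.76 [472. 258.] 2207
top hood 0.66 [428. 341.] 2207
top pocket 0.57 [297. 229.] 3076
top big_dowel 0.6 [302. 227.] 3030
top small_dowel 0.88 [302. 227.] 3116
top small_dowel 0.64 [404. 254.] 2142
top rib_top 0.95 [404. 253.] 2076
top rib_top 0.75 [469. 259.] 2185
top rib_top 0.61 [431. 338.] 2286
top big_hole 0.94 [468. 257.] 2233
top big_hole 0.86 [431. 340.] 2265
top big_hole 0.64 [398. 253.] 2070
top small_hole 0.88 [405. 256.] 2175
top small_hole 0.7 [468. 256.] 2227
top small_hole 0.66 [427. 339.] 2349
top bottle 0.87 [380. 139.] 1405
top bottle 0.68 [400. 255.] 2132
top bottle 0.23 [182. 229.] 1431
top tape 0.97 [279. 124.] 753
```

View pics/side0.png

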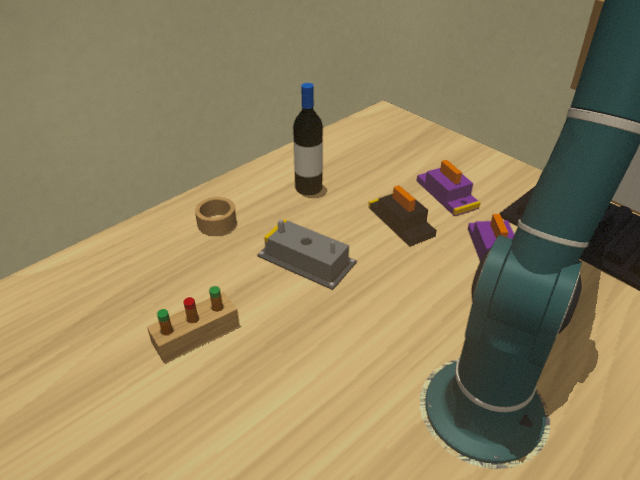

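View pics/top0.png

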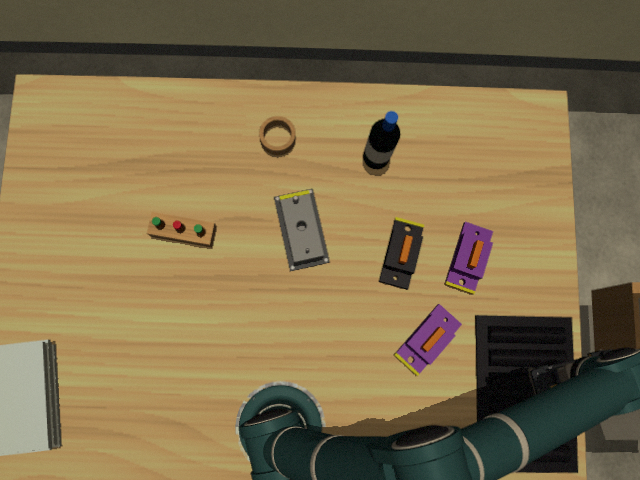

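```bash
python3 - <<'E'
import cv2,numpy as np
p=cv2.imread('pics/top0.png')[180:390,130:530]; cv2.imwrite('pics/top0z.png',cv2.resize(p,None,fx=2,fy=2,interpolation=cv2.INTER_CUBIC))
p=cv2.imread('pics/side0.png')[150:360,140:540]; cv2.imwrite('pics/side0z.png',cv2.resize(p,None,fx=2,fy=2,interpolation=cv2.INTER_CUBIC))
E
```

```text
(no output)
```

View pics/top0z.png

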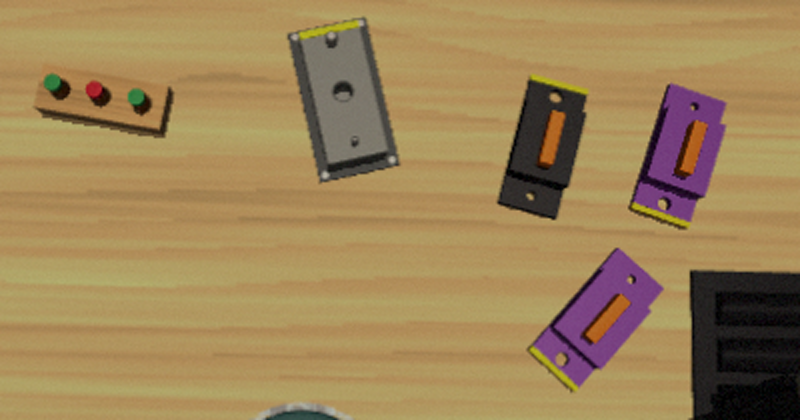

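View pics/side0z.png

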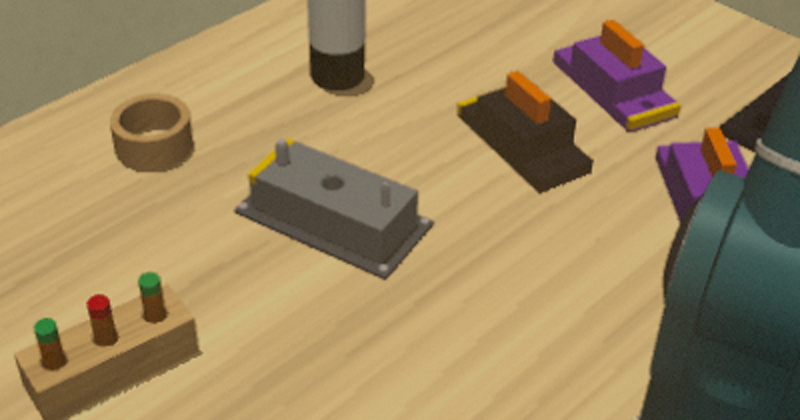

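Candidates for the hood in the top view are black (402,253), purple (470,258) and purple (428,340). Only the black one fits; its yellow end points up, to (408,222). The red tube is in the middle rack hole at top (178,226), and the lower half is at (302,229) with its yellow/big dowel end up at (296,197).

```bash
python3 - <<'E'
from h import *
def cloud(n,m):
    d=np.load(n+'0_d.npy'); ok=m&(d>0); v,u=np.nonzero(ok); return world(n,np.c_[u,v],d[ok])
def best(n,t,near):
    rs=imaging.trace(n,t); rs=[r for r in rs if np.hypot(*(np.array(r['uv'])-near))<25]; return rs[0]['mask'] if rs else None
near={'top':{'lower':(302,229),'hood':(402,253),'rack':(182,230)},'side':{'lower':(306,254),'hood':(403,215),'rack':(194,326)}}
for n in('side','top'):
  for t in ('lower','hood','rack'):
    m=best(n,t,near[n][t])
    if m is None: print(n,t,'none'); continue
    m=cv2.dilate(m.astype(np.uint8),np.ones((5,5)))>0
    P=cloud(n,m); np.save(f'{n}_{t}.npy',P)
    h=np.histogram(P[:,2],bins=np.arange(-10,130,4)); print(n,t,len(P),dict(zip(h[1][:-1].astype(int),h[0])))
    for lo,hi in {'lower':[(50,62)],'hood':[(14,26),(50,62),(84,96)],'rack':[(45,55),(88,104)]}[t]:
        Q=P[(P[:,2]>lo)&(P[:,2]<hi)]
        if len(Q)<5: continue
        r=cv2.minAreaRect(Q[:,:2].astype(np.float32)); print('  ',lo,len(Q),Q[:,2].mean().round(1),Q[:,2].std().round(1),np.round(r[0],1),np.round(r[1],1),round(r[2],1))
E
```

```text
side lower 4730 {np.int64(-10): np.int64(0), np.int64(-6): np.int64(53), np.int64(-2): np.int64(606), np.int64(2): np.int64(466), np.int64(6): np.int64(502), np.int64(10): np.int64(139), np.int64(14): np.int64(100), np.int64(18): np.int64(109), np.int64(22): np.int64(116), np.int64(26): np.int64(103), np.int64(30): np.int64(112), np.int64(34): np.int64(108), np.int64(38): np.int64(124), np.int64(42): np.int64(113), np.int64(46): np.int64(131), np.int64(50): np.int64(179), np.int64(54): np.int64(1237), np.int64(58): np.int64(419), np.int64(62): np.int64(19), np.int64(66): np.int64(14), np.int64(70): np.int64(15), np.int64(74): np.int64(16), np.int64(78): np.int64(20), np.int64(82): np.int64(16), np.int64(86): np.int64(12), np.int64(90): np.int64(1), np.int64(94): np.int64(0), np.int64(98): np.int64(0), np.int64(102): np.int64(0), np.int64(106): np.int64(0), np.int64(110): np.int64(0), np.int64(114): np.int64(0), np.int64(118): np.int64(0), np.int64(122): np.int64(0)}
   50 1835 56.5 2.0 [521.5 -40.3] [184.7  89.3] 14.4
side hood 2717 {np.int64(-10): np.int64(0), np.int64(-6): np.int64
[... 4670 characters left out ...]
4(50), np.int64(42): np.int64(162), np.int64(46): np.int64(427), np.int64(50): np.int64(413), np.int64(54): np.int64(169), np.int64(58): np.int64(16), np.int64(62): np.int64(11), np.int64(66): np.int64(13), np.int64(70): np.int64(10), np.int64(74): np.int64(10), np.int64(78): np.int64(7), np.int64(82): np.int64(7), np.int64(86): np.int64(11), np.int64(90): np.int64(23), np.int64(94): np.int64(57), np.int64(98): np.int64(52), np.int64(102): np.int64(8), np.int64(106): np.int64(1), np.int64(110): np.int64(0), np.int64(114): np.int64(0), np.int64(118): np.int64(0), np.int64(122): np.int64(0)}
   45 983 50.0 2.6 [506.7 278.7] [172.6  61.9] 81.6
   88 144 96.8 3.5 [506.1 278. ] [132.4  22.7] 81.8
```

```bash
cat >> h.py <<'E'
from scipy.spatial.transform import Rotation as Ro
def plan(target,yaw=None,n=None,cmd=None):
    """rows from cmd pose (pos,rpy) to target, straight, tool down"""
    s=env.get_state(); p=np.array(cmd[0] if cmd else s['ee_pos'],float); r=cmd[1] if cmd else s['tcp_rot']
    R0=Ro.from_euler('xyz',r,degrees=True); R1=Ro.from_euler('xyz',[180,0,r[2] if yaw is None else yaw],degrees=True)
    rv=(R0.inv()*R1).as_rotvec(degrees=True); L=np.linalg.norm(np.array(target)-p)
    n=n or int(max(np.ceil(L/48),np.ceil(np.abs(rv).max()/3.9),1))
    out=[];R=R0
    for i in range(n):
        d=R.inv().apply((np.array(target)-p)/n)/600; out.append([*d.round(4),*(rv/n/4).round(3)]); R=R*Ro.from_rotvec(rv/n,degrees=True)
    print('from',p.round(1),np.round(r,2),'L',round(L,1),'n',n)
    for o in out: print([float(x) for x in o])
E
python3 - <<'E'
from h import *
for n in('side','top'):
    p=np.load(n+'0_p.npy').astype(int); d=np.load(n+'0_d.npy')
    def blob(m):
        k,l,st,c=cv2.connectedComponentsWithStats(m.astype(np.uint8)); return [(st[i,4],c[i],l==i) for i in range(1,k) if st[i,4]>15]
    for nm,m in (('red',(p[:,:,0]>110)&(p[:,:,1]<60)&(p[:,:,2]<70)),('green',(p[:,:,1]>80)&(p[:,:,0]<60)&(p[:,:,2]<100))):
        for a,c,mm in blob(m):
            v,u=np.nonzero(mm&(d>0)); P=world(n,np.c_[u,v],d[v,u]); print(n,nm,a,c.round(1),P.mean(0).round(1),P.std(0).round(1), 'top3',P[P[:,2]>93].mean(0).round(1))
print(imaging.camera_info('top')['cx'])
st=[env.get_state()['ee_pos'] for _ in range(5)]; print(np.std(st,0))
plan((470,-260,200),28,cmd=([162.53,-629.36,214.6],[180,0,14.5]))
plan((505,278,200),45,cmd=([470,-260,200],[180,0,28]))
E
```

```text
side red 60 [188.5 301.1] [504.3 280.1  98.5] [5.2 4.8 1.5] top3 [504.3 280.1  98.5]
side green 78 [572.3 268. ] [-47.6 -16.7 368.8] [3.9 8.2 1. ] top3 [-47.6 -16.7 368.8]
side green 359 [530.2 288.7] [-20.1  36.6 346.2] [14.6  5.8  3.2] top3 [-20.1  36.6 346.2]
side green 53 [214.1 290.3] [495.1 226.4  97.8] [5.  4.8 2. ] top3 [495.1 226.4  97.8]
side green 158 [559.5 298.6] [-58.6  28.6 350. ] [5.8 3.8 3.7] top3 [-58.6  28.6 350. ]
side green 66 [162.2 313.3] [512.  334.2  98. ] [5.5 4.9 1.4] top3 [512.  334.2  98. ]
top red 49 [176.5 224.2] [506.4 278.8  97.5] [5.  5.2 3.3] top3 [506.4 278.8  98.1]
top green 41 [155.9 220.9] [513.3 332.2  98.2] [4.7 4.8 3.2] top3 [513.  332.   98.8]
top green 41 [197.5 228.2] [497.4 224.3  98. ] [4.3 5.3 3.1] top3 [497.2 223.9  98.7]
top green 52 [288.7 392.6] [ 88.7 -20.5  11.9] [ 5.  13.6  4.3] top3 [nan nan nan]
top green 52 [269.2 426.9] [ 47.3   9.8 368.8] [5.6 4.7 2.3] top3 [ 47.3   9.8 368.8]
312.0552965254645
[0.00000000e+00 0.00000000e+00 2.84217094e-14]
from [ 162.5 -629.4  214.6] [180.    0.   14.5] L 480.8 n 11
[0.0591, -0.0425, 0.0022
[... 379 characters left out ...]
0.0304, 0.0022, 0.0, 0.0, -0.307]
[0.0668, -0.029, 0.0022, 0.0, 0.0, -0.307]
from [ 470. -260.  200.] [180   0  28] L 539.1 n 12
[0.0394, -0.0637, -0.0, 0.0, 0.0, -0.354]
[0.0409, -0.0627, -0.0, 0.0, 0.0, -0.354]
[0.0425, -0.0617, -0.0, 0.0, 0.0, -0.354]
[0.044, -0.0606, -0.0, 0.0, 0.0, -0.354]
[0.0455, -0.0595, -0.0, 0.0, 0.0, -0.354]
[0.0469, -0.0584, -0.0, 0.0, 0.0, -0.354]
[0.0484, -0.0572, -0.0, 0.0, 0.0, -0.354]
[0.0498, -0.056, -0.0, 0.0, 0.0, -0.354]
[0.0511, -0.0547, -0.0, 0.0, 0.0, -0.354]
[0.0525, -0.0534, -0.0, 0.0, 0.0, -0.354]
[0.0538, -0.0521, -0.0, 0.0, 0.0, -0.354]
[0.055, -0.0508, -0.0, 0.0, 0.0, -0.354]<stdin>:8: RuntimeWarning: Mean of empty slice.
  ret = um.true_divide(
```

Request:
apply_moves:
  increments:
    - [115, 0.0591, -0.0425, 0.0022, 0, 0, -0.307]
    - [115, 0.06, -0.0412, 0.0022, 0, 0, -0.307]
    - [115, 0.0609, -0.0399, 0.0022, 0, 0, -0.307]
    - [115, 0.0617, -0.0386, 0.0022, 0, 0, -0.307]
    - [115, 0.0625, -0.0373, 0.0022, 0, 0, -0.307]
    - [115, 0.0633, -0.036, 0.0022, 0, 0, -0.307]
    - [115, 0.0641, -0.0346, 0.0022, 0, 0, -0.307]
    - [115, 0.0648, -0.0332, 0.0022, 0, 0, -0.307]
  force: 15

```text
time: 2.5
ee_pos: [387.2, -359.5, 204.3]
tcp_rot: [180.0, -0.0, 24.3]
wrist_force: [0.5, -0.4, -0.5]
gripper_width: 50.5
```

Request:
apply_moves:
  increments:
    - [115, 0.0655, -0.0318, 0.0022, 0, 0, -0.307]
    - [115, 0.0662, -0.0304, 0.0022, 0, 0, -0.307]
    - [115, 0.0668, -0.029, 0.0022, 0, 0, -0.307]
    - [115, 0.0394, -0.0637, 0, 0, 0, -0.354]
    - [115, 0.0409, -0.0627, 0, 0, 0, -0.354]
    - [115, 0.0425, -0.0617, 0, 0, 0, -0.354]
    - [115, 0.044, -0.0606, 0, 0, 0, -0.354]
    - [115, 0.0455, -0.0595, 0, 0, 0, -0.354]

```text
time: 3.3
ee_pos: [484.8, -34.3, 200.4]
tcp_rot: [180.0, -0.0, 35.1]
wrist_force: [0.2, 0.5, -0.4]
gripper_width: 50.7
```

Request:
apply_moves:
  increments:
    - [115, 0.0469, -0.0584, 0, 0, 0, -0.354]
    - [115, 0.0484, -0.0572, 0, 0, 0, -0.354]
    - [115, 0.0498, -0.056, 0, 0, 0, -0.354]
    - [115, 0.0511, -0.0547, 0, 0, 0, -0.354]
    - [115, 0.0525, -0.0534, 0, 0, 0, -0.354]
    - [115, 0.0538, -0.0521, 0, 0, 0, -0.354]
    - [115, 0.055, -0.0508, 0, 0, 0, -0.354]
    - [115, 0, 0, 0, 0, 0, 0]

```text
time: 4.1
ee_pos: [503.6, 285.3, 200.4]
tcp_rot: [-179.8, -0.2, 45.5]
wrist_force: [-0.0, 0.0, -0.5]
gripper_width: 50.6
```

Request:
apply_moves:
  increments:
    - [115, 0, 0, 0, 0, 0, 0]
    - [115, 0, 0, 0, 0, 0, 0]

```text
time: 4.3
ee_pos: [505.6, 276.4, 199.8]
tcp_rot: [180.0, 0.1, 44.9]
wrist_force: [-0.1, 0.2, 0.4]
gripper_width: 50.4
```

```bash
python3 - <<'E'
from h import *
s=env.get_state(); print(s['ee_pos'],s['tcp_rot'],s['qpos'])
plan((505.5,279.2,120),45); plan((505.5,279.2,64),45,cmd=([505.5,279.2,120],[180,0,45]))
E
```

```text
[505.57656204 276.44058489 199.80169674] [1.79956647e+02 5.79172473e-02 4.48826487e+01] [ -7.63183318  24.32757651 -31.24346531 101.63360725  14.63169754
  58.13859643 -89.54030861]
from [505.6 276.4 199.8] [1.7996e+02 6.0000e-02 4.4880e+01] L 79.8 n 2
[0.0016, -0.0017, 0.0665, 0.005, 0.007, -0.015]
[0.0016, -0.0017, 0.0665, 0.005, 0.007, -0.015]
from [505.5 279.2 120. ] [180   0  45] L 56.0 n 2
[-0.0, -0.0, 0.0467, 0.0, 0.0, 0.0]
[-0.0, -0.0, 0.0467, 0.0, 0.0, 0.0]
```

Request:
apply_moves:
  increments:
    - [115, 0.002, -0.0008, 0, 0, 0, 0]
    - [115, 0, 0, 0.0567, 0, 0, 0]
    - [115, 0, 0, 0.0567, 0, 0, 0]
    - [115, 0, 0, 0.04, 0, 0, 0]
    - [115, 0, 0, 0.04, 0, 0, 0]
    - [115, 0, 0, 0.0333, 0, 0, 0]
    - [115, 0, 0, 0, 0, 0, 0]
    - [115, 0, 0, 0, 0, 0, 0]

```text
time: 5.1
ee_pos: [506.2, 278.4, 64.4]
tcp_rot: [180.0, 0.0, 44.9]
wrist_force: [-0.1, -0.2, 0.0]
gripper_width: 50.3
```

```bash
python3 - <<'E'
from h import *
for n in('side','top'):
    snap(n,n+'1')
a=cv2.imread('pics/side1.png')[230:380,110:280];b=cv2.imread('pics/top1.png')[160:310,100:270]
cv2.imwrite('pics/z1.png',cv2.resize(np.hstack([a,b]),None,fx=2.3,fy=2.3,interpolation=cv2.INTER_CUBIC))
print(env.get_state()['ee_pos'])
E
```

```text
[506.78297805 279.25813899  65.3843844 ]
```

View pics/z1.png

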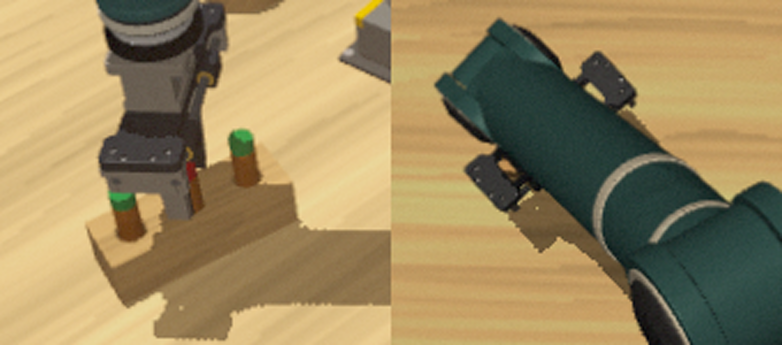

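The fingers straddle the red tube (side view around (188,305)) and the greens are clear, so I close.

Request:
apply_moves:
  increments:
    - [255, 0, 0, 0, 0, 0, 0]
    - [255, 0, 0, 0, 0, 0, 0]
    - [255, 0, 0, 0, 0, 0, 0]
    - [255, 0, 0, 0, 0, 0, 0]
    - [255, 0, 0, 0, 0, 0, 0]
    - [255, 0, 0, 0, 0, 0, 0]
  force: 20

```text
time: 5.8
ee_pos: [506.0, 279.3, 64.3]
tcp_rot: [180.0, -0.0, 45.0]
wrist_force: [0.3, -0.6, 3.7]
gripper_width: 21.0
```

Request:
apply_moves:
  increments:
    - [255, 0, 0, -0.02, 0, 0, 0]
    - [255, 0, 0, -0.04, 0, 0, 0]
    - [255, 0, 0, -0.06, 0, 0, 0]
    - [255, 0, 0, -0.06, 0, 0, 0]
    - [255, 0, 0, -0.02, 0, 0, 0]
    - [255, 0, 0, 0, 0, 0, 0]

```text
time: 6.4
ee_pos: [506.7, 279.7, 186.1]
tcp_rot: [179.9, -0.2, 45.0]
wrist_force: [-0.5, -0.3, 0.2]
gripper_width: 21.5
```

```bash
python3 - <<'E'
from h import *
print(env.get_state()['ee_pos'])
for n in('side','top'):
    snap(n,n+'2')
a=cv2.imread('pics/side2.png')[180:380,90:280]
cv2.imwrite('pics/z2.png',cv2.resize(a,None,fx=2.5,fy=2.5,interpolation=cv2.INTER_CUBIC))
plan((521.8,-40.7,184),45,cmd=([505.5,279.2,184],[180,0,45]))
E
```

```text
[506.73926322 279.72070804 186.10930233]
from [505.5 279.2 184. ] [180   0  45] L 320.3 n 7
[-0.0511, 0.0566, 0.0, 0.0, 0.0, 0.0]
[-0.0511, 0.0566, 0.0, 0.0, 0.0, 0.0]
[-0.0511, 0.0566, 0.0, 0.0, 0.0, 0.0]
[-0.0511, 0.0566, 0.0, 0.0, 0.0, 0.0]
[-0.0511, 0.0566, 0.0, 0.0, 0.0, 0.0]
[-0.0511, 0.0566, 0.0, 0.0, 0.0, 0.0]
[-0.0511, 0.0566, 0.0, 0.0, 0.0, 0.0]
```

View pics/z2.png

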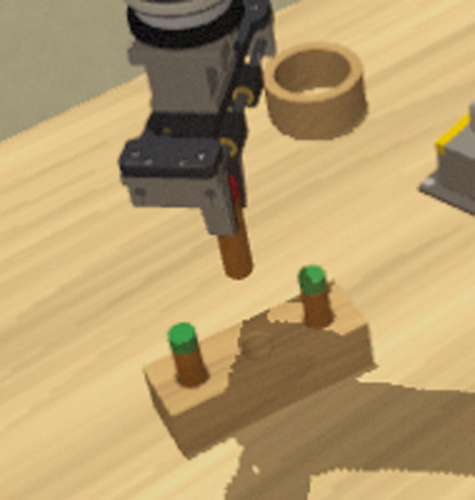

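Tube held and clear of the rack (foot at about side (184,290)); both greens undisturbed. Carrying it over the pocket.

Request:
apply_moves:
  increments:
    - [255, -0.0256, 0.0283, 0, 0, 0, 0]
    - [255, -0.0511, 0.0566, 0, 0, 0, 0]
    - [255, -0.0511, 0.0566, 0, 0, 0, 0]
    - [255, -0.0511, 0.0566, 0, 0, 0, 0]
    - [255, -0.0511, 0.0566, 0, 0, 0, 0]
    - [255, -0.0511, 0.0566, 0, 0, 0, 0]
    - [255, -0.0511, 0.0566, 0, 0, 0, 0]
    - [255, -0.0256, 0.0283, 0, 0, 0, 0]

```text
time: 7.3
ee_pos: [520.4, -45.7, 181.8]
tcp_rot: [-179.9, 0.2, 44.7]
wrist_force: [0.5, -0.0, -0.9]
gripper_width: 21.5
```

Request:
apply_moves:
  increments:
    - [255, 0, 0, 0.03, 0, 0, 0]
    - [255, 0, 0, 0.04, 0, 0, 0]
    - [255, 0, 0, 0.02, 0, 0, 0]
    - [255, 0, 0, 0, 0, 0, 0]
    - [255, 0, 0, 0, 0, 0, 0]
    - [255, 0, 0, 0, 0, 0, 0]

```text
time: 7.9
ee_pos: [522.5, -40.5, 130.6]
tcp_rot: [180.0, -0.0, 45.0]
wrist_force: [0.1, 1.0, -0.3]
gripper_width: 21.7
```

```bash
python3 - <<'E'
from h import *
print(env.get_state()['ee_pos'])
p,d=snap('side','side3'); snap('top','top3')
a=p[180:300,240:370][:,:,::-1]
cv2.imwrite('pics/z3.png',cv2.resize(a,None,fx=5,fy=5,interpolation=cv2.INTER_CUBIC))
# predicted tube foot & pocket pixels
print(proj('side',[(521.8,-40.7,71),(521.8,-40.7,56),(521.8,-40.7,90)]))
# amber pixels world
q=p.astype(int); m=(q[:,:,0]>60)&(q[:,:,0]>1.6*q[:,:,1])&(q[:,:,2]<60); m[:, :285]=0; m[:,330:]=0;m[:180]=0;m[280:]=0
v,u=np.nonzero(m&(d>0)); P=world('side',np.c_[u,v],d[v,u]); print(len(P))
for z in range(70,130,8):
    k=(P[:,2]>=z)&(P[:,2]<z+8)
    if k.sum()>3:
        print(z,k.sum(),P[k].mean(0).round(1),u[k].min(),u[k].max())
E
```

```text
[522.54344896 -40.45483338 130.6334913 ]
[[305.53879517 235.26591217]
 [305.63279718 240.32958761]
 [305.41784724 228.74126938]]
20
78 5 [517.1 -34.4  81.7] 303 307
94 6 [514.5 -34.5  96.5] 304 308
110 4 [516.2 -31.9 116.5] 303 305
```

View pics/z3.png

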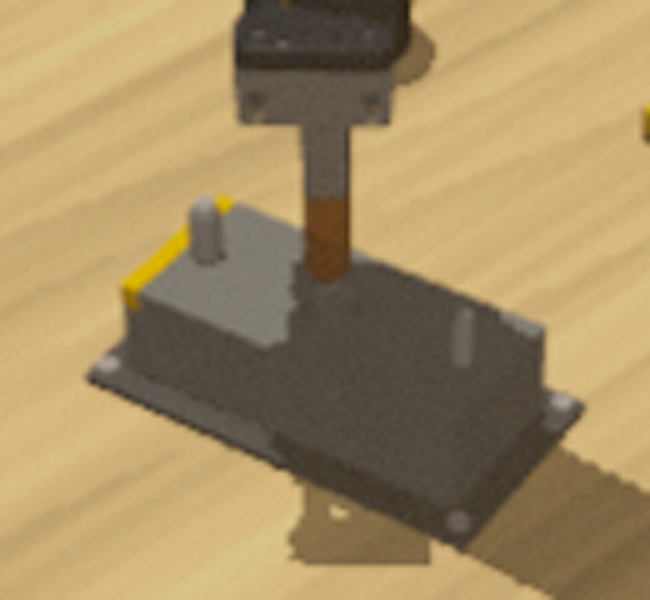

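```bash
python3 - <<'E'
from h import *
for n,(u,v) in (('side',(306,241)),('top',(301,226))):
    g=np.load(n+'0_p.npy').astype(float).mean(2); w=g[v-8:v+9,u-9:u+10]
    bg=np.median(w); k=np.clip(bg-12-w,0,None); yy,xx=np.mgrid[v-8:v+9,u-9:u+10]
    r=np.hypot(xx-u,yy-v)<8; k=k*r
    c=((k*xx).sum()/k.sum(),(k*yy).sum()/k.sum()); print(n,bg,(k>0).sum(),np.round(c,2),ray(n,[c],56).round(1)); print(w.astype(int)[3:14])
g=np.load('side3_p.npy').astype(float)
for r in (222,225,228,231,234): print(r,[tuple(int(x) for x in g[r,c]) for c in range(298,313)])
# expected tube edges
for z in (75,80,90,95): print(z,proj('side',[(521.8,-40.7,z)]).round(1))
E
```

```text
side 112.0 75 [305.84 241.19] [[519.2 -39.   56. ]]
[[113 115 114 116 113 112 113 112 110 111 113 110 113 113 112 115 111 113
  113]
 [114 112 112 113 112 110  98 100 110 109  97 103 109 112 110 110 115 112
  116]
 [111 114 113 110 108 103  91  86  89  84  80  84  94 103 109 111 112 112
  113]
 [113 112 113 107  93  84  78  77  73  71  68  69  76  87  99 107 112 111
  115]
 [112 113 111  98  79  65  69  70  67  68  73  69  65  69  86 105 113 115
  112]
 [112 115 107  95  74  68  66  68  70  71  68  70  68  63  75 100 111 111
  115]
 [113 110 111  97  73  64  63  68  71  69  69  65  67  66  78 102 112 115
  112]
 [114 113 113 108  86  69  65  69  71  72  68  71  66  77  96 111 111 111
  112]
 [115 114 113 114 108  96  81  74  73  70  77  80  91 103 110 113 113 115
  115]
 [113 113 113 110 112 110 103 103 102 101 104 104 110 113 113 114 114 111
  111]
 [112 113 114 114 111 113 112 112 115 112 112 113 114 113 112 113 113 113
  113]]
top 116.0 79 [301.06 223.82] [[524.9 -40.1  56. ]]
[[116 116 116 117 117 108  84  62  50  47  47  56  81 108 115 119 117 117
  117]
 [116 117 116 117 109  7
[... 1319 characters left out ...]
 (98, 73, 49), (90, 58, 23), (92, 58, 32), (92, 60, 24), (95, 60, 29), (96, 63, 26), (99, 66, 31), (102, 67, 36), (92, 61, 22), (183, 151, 99), (208, 178, 120), (206, 178, 119)]
231 [(129, 123, 111), (129, 128, 113), (105, 94, 83), (86, 60, 35), (89, 56, 29), (93, 60, 32), (98, 63, 36), (94, 59, 30), (95, 59, 26), (97, 61, 28), (95, 63, 28), (90, 61, 33), (115, 106, 91), (130, 124, 115), (131, 126, 110)]
234 [(106, 100, 90), (79, 72, 62), (81, 71, 59), (83, 65, 45), (92, 64, 38), (91, 56, 26), (96, 64, 29), (93, 59, 28), (91, 57, 23), (90, 56, 24), (85, 58, 30), (81, 63, 44), (80, 72, 58), (78, 73, 60), (82, 75, 66)]
75 [[305.5 233.9]]
80 [[305.5 232.2]]
90 [[305.4 228.7]]
95 [[305.4 227. ]]
```

```bash
cat > fit.py <<'E'
from h import *
from scipy.ndimage import map_coordinates,gaussian_filter
from scipy.optimize import minimize
def gm(n,f):
    p=np.load(f'{f}_p.npy').astype(float); g=0
    for c in range(3):
        s=gaussian_filter(p[:,:,c],0.7); g=g+np.hypot(*np.gradient(s))
    return g
def score(n,G,pts):
    q=proj(n,pts); return map_coordinates(G,[q[:,1],q[:,0]],order=1).mean()
t=np.linspace(0,2*np.pi,60)
def circ(r,x=0,y=0,z=0): return np.c_[x+r*np.cos(t),y+r*np.sin(t),0*t+z]
def rect(a,b,z,x0=0):
    s=np.linspace(-1,1,60); return np.r_[np.c_[x0+a*s,0*s-b,0*s+z],np.c_[x0+a*s,0*s+b,0*s+z],np.c_[0*s+x0-a,b*s,0*s+z],np.c_[0*s+x0+a,b*s,0*s+z]]
def place(P,x,y,yaw):
    c,s=np.cos(np.radians(yaw)),np.sin(np.radians(yaw)); return np.c_[x+c*P[:,0]-s*P[:,1],y+s*P[:,0]+c*P[:,1],P[:,2]]
def fit(n,G,parts,x0):
    f=lambda v:-sum(w*score(n,G,place(P,*v)) for P,w in parts)
    best=None
    for dx in(-3,0,3):
        for dy in(-3,0,3):
            r=minimize(f,np.array(x0)+[dx,dy,0],method='Nelder-Mead',options=dict(initial_simplex=np.array(x0)+[dx,dy,0]+np.array([[0,0,0],[2,0,0],[0,2,0],[0,0,1]]),xatol=.02,fatol=1e-3))
            if best is None or r.fun<best.fun: best=r
    return best.x.round(2),round(best.fun,2)
E
python3 - <<'E'
from fit import *
x0=[521.8,-40.8,14.35]; h0=[462.3,-310.4,-14.1]
for n in('side','top'):
    G=gm(n,n+'0')
    print(n,'pocket',fit(n,G,[(circ(12.5,z=56),1)],x0))
    print(n,'rect',fit(n,G,[(rect(90,40,56),1)],x0))
    print(n,'plate',fit(n,G,[(rect(105,55,6),1)],x0))
    print(n,'all',fit(n,G,[(circ(12.5,z=56),1),(rect(90,40,56),1),(rect(105,55,6),.5)],x0))
    print(n,'dowelfeet', [proj(n,place(np.array([[sx,0,56.],[sx,0,86]]),*x0)).round(1).tolist() for sx in(70,-70)])
    print(n,'hood rib',fit(n,G,[(rect(35,9,90),1)],h0),'roof',fit(n,G,[(rect(50,40,56),1)],h0),'all',fit(n,G,[(rect(35,9,90),1),(rect(50,40,56),1),(rect(90,40,0),.5),(circ(9,70,0,20),.5),(circ(6,-70,0,20),.5)],h0))
E
```

```text
side pocket (array([519.29, -38.74,  15.74]), np.float64(-45.21))
side rect (array([520.43, -40.06,  14.31]), np.float64(-51.73))
side plate (array([516.26, -36.4 ,  14.17]), np.float64(-64.42))Traceback (most recent call last):
  File "<stdin>", line 8, in <module>
  File "fit.py", line 22, in fit
    r=minimize(f,np.array(x0)+[dx,dy,0],method='Nelder-Mead',options=dict(initial_simplex=np.array(x0)+[dx,dy,0]+np.array([[0,0,0],[2,0,0],[0,2,0],[0,0,1]]),xatol=.02,fatol=1e-3))
    res = _minimize_neldermead(fun, x0, args, callback, bounds=bounds,
                               **options)
    fxr = func(xr)
    fx = function(np.copy(x), *(wrapper_args + args))
  File "fit.py", line 18, in <lambda>
    f=lambda v:-sum(w*score(n,G,place(P,*v)) for P,w in parts)
                ~~~^^^^^^^^^^^^^^^^^^^^^^^^^^^^^^^^^^^^^^^^^^^
  File "fit.py", line 18, in <genexpr>
    f=lambda v:-sum(w*score(n,G,place(P,*v)) for P,w in parts)
                      ~~~~~^^^^^^^^^^^^^^^^^
  File "fit.py", line 10, in score
    q=proj(n,pts); return map_coordinates(G,[q[:,1],q[:,0]],order=1).mean()
  File "h.py", line 17, in proj
    c=imaging.camera_info(n); K=np.array([[c['fx'],0,c['cx']],[0,c['fy'],c['cy']],[0,0,1]])
ValueError: time passes only in moves, steps and waits
```

```bash
python3 - <<'E'
from workcell import imaging
import pickle
pickle.dump({n:imaging.camera_info(n) for n in('side','top')},open('ci.pkl','wb'))
E
sed -i "s/imaging.camera_info(n)/CI[n]/; s/^from workcell import env, imaging/from workcell import env, imaging\nimport pickle; CI=pickle.load(open('ci.pkl','rb'))/" h.py
python3 - <<'E'
from fit import *
x0=[521.8,-40.8,14.35]; h0=[462.3,-310.4,-14.1]
for n in('side','top'):
    G=gm(n,n+'0')
    print(n,'pocket',fit(n,G,[(circ(12.5,z=56),1)],x0))
    print(n,'rect',fit(n,G,[(rect(90,40,56),1)],x0))
    print(n,'all',fit(n,G,[(circ(12.5,z=56),1),(rect(90,40,56),1),(rect(105,55,6),.5)],x0))
    print(n,'dowelfeet', [proj(n,place(np.array([[sx,0,56.],[sx,0,86]]),*x0)).round(1).tolist() for sx in(70,-70)])
    print(n,'hood rib',fit(n,G,[(rect(35,9,90),1)],h0),'roof',fit(n,G,[(rect(50,40,56),1)],h0),'all',fit(n,G,[(rect(35,9,90),1),(rect(50,40,56),1),(rect(90,40,0),.5),(circ(9,70,0,20),.5),(circ(6,-70,0,20),.5)],h0))
    print(n,'red',fit(n,G,[(circ(11,0,0,98),1)],[505.5,279,0]))
E
```

```text
side pocket (array([519.29, -38.74,  15.74]), np.float64(-45.21))
side rect (array([520.43, -40.06,  14.31]), np.float64(-51.73))
side all (array([518.71, -38.58,  14.31]), np.float64(-116.64))
side dowelfeet [[[280.6, 230.0], [280.1, 219.9]], [[331.9, 251.1], [332.1, 240.8]]]
side hood rib (array([ 459.64, -310.22,  -11.66]), np.float64(-63.98)) roof (array([ 461.62, -311.22,  -13.38]), np.float64(-51.42)) all (array([ 460.82, -311.06,  -13.7 ]), np.float64(-152.64))
side red (array([ 5.0492e+02,  2.7967e+02, -1.3000e-01]), np.float64(-88.07))
top pocket (array([522.84, -40.67,  10.9 ]), np.float64(-64.41))
top rect (array([520.91, -40.58,  14.28]), np.float64(-62.07))
top all (array([521.22, -40.54,  14.28]), np.float64(-152.97))
top dowelfeet [[[295.5, 199.7], [295.4, 197.0]], [[307.2, 250.6], [307.3, 248.8]]]
top hood rib (array([ 461.97, -311.38,  -14.03]), np.float64(-72.17)) roof (array([ 464.25, -308.06,  -14.16]), np.float64(-59.83)) all (array([ 461.53, -310.83,  -13.95]), np.float64(-230.55))
top red (array([506.48, 278.81,  -3.74]), np.float64(-59.35))
```

Request:
apply_moves:
  increments:
    - [255, -0.0013, -0.002, 0, 0, 0, 0]
    - [255, 0, 0, 0.0167, 0, 0, 0]
    - [255, 0, 0, 0.01, 0, 0, 0]
    - [255, 0, 0, 0.01, 0, 0, 0]
    - [255, 0, 0, 0.01, 0, 0, 0]
    - [255, 0, 0, 0, 0, 0, 0]
    - [255, 0, 0, 0, 0, 0, 0]

```text
time: 8.7
ee_pos: [520.5, -40.4, 101.8]
tcp_rot: [-180.0, 0.0, 45.0]
wrist_force: [0.5, -0.2, -0.7]
gripper_width: 21.2
```

```bash
python3 - <<'E'
from h import *
print(env.get_state())
p,d=snap('side','side4')
a=p[180:300,240:370][:,:,::-1]
cv2.imwrite('pics/z4.png',cv2.resize(a,None,fx=4,fy=4,interpolation=cv2.INTER_CUBIC))
E
```

```text
{'time': 8.7, 'qpos': array([ 20.6778242 ,  25.88114859, -24.42094174, 113.55298024,
        15.14211003,  43.6514224 , -57.64141487]), 'qd': array([ 0.09973052, -0.49820136, -0.13844519, -0.431322  , -0.00907816,
       -0.06242969, -0.05149692]), 'effort': array([ 3.70238442e-03, -4.27910578e+01, -4.43662226e+00, -1.84765399e+01,
       -2.23673478e-02, -4.89732006e-02, -3.77475866e-03]), 'ee_pos': array([520.50340269, -40.36472459, 101.75575014]), 'tcp_rot': array([-1.79974152e+02,  1.37603852e-02,  4.49851812e+01]), 'wrist_force': array([ 0.4823382 , -0.17958318, -0.69440866]), 'ft_torque': array([0.00099485, 0.01516414, 0.03004766]), 'gripper_width': 21.170853162836313}
```

View pics/z4.png

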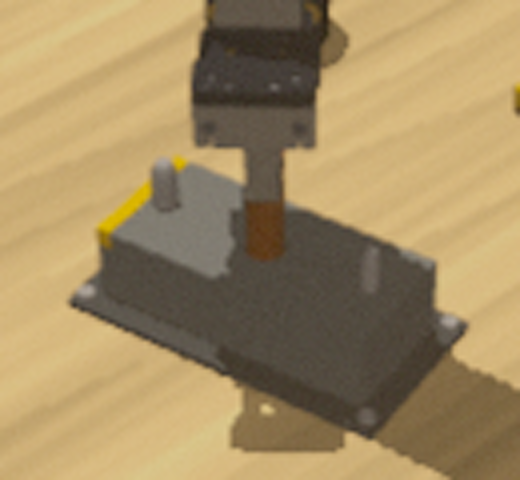

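The foot is about 10 mm inside the pocket with no side force (side (306,242)). Going on down.

Request:
apply_moves:
  increments:
    - [255, 0, 0, 0.012, 0, 0, 0]
    - [255, 0, 0, 0.012, 0, 0, 0]
    - [255, 0, 0, 0.012, 0, 0, 0]
    - [255, 0, 0, 0.01, 0, 0, 0]
    - [255, 0, 0, 0.008, 0, 0, 0]
    - [255, 0, 0, 0, 0, 0, 0]
    - [255, 0, 0, 0, 0, 0, 0]

```text
time: 9.45
ee_pos: [520.6, -40.4, 69.5]
tcp_rot: [-180.0, 0.0, 45.0]
wrist_force: [1.0, -0.0, -0.1]
gripper_width: 21.3
```

Request:
apply_moves:
  increments:
    - [255, 0, 0, 0.002, 0, 0, 0]
    - [255, 0, 0, 0.002, 0, 0, 0]
    - [255, 0, 0, 0.0015, 0, 0, 0]
    - [255, 0, 0, 0, 0, 0, 0]
    - [255, 0, 0, 0, 0, 0, 0]

```text
time: 9.95
ee_pos: [521.0, -40.4, 67.2]
tcp_rot: [179.9, -0.0, 45.0]
wrist_force: [-1.4, 0.2, 6.5]
gripper_width: 21.4
```

Request:
apply_moves:
  increments:
    - [130, 0, 0, 0, 0, 0, 0]
    - [130, 0, 0, 0, 0, 0, 0]
    - [130, 0, 0, 0, 0, 0, 0]
    - [130, 0, 0, -0.01, 0, 0, 0]
    - [130, 0, 0, -0.03, 0, 0, 0]
    - [130, 0, 0, -0.06, 0, 0, 0]
    - [130, 0, 0, -0.06, 0, 0, 0]
    - [130, 0, 0, -0.06, 0, 0, 0]

```text
time: 10.75
ee_pos: [520.3, -40.3, 199.9]
tcp_rot: [-180.0, -0.0, 45.0]
wrist_force: [1.1, 0.4, -0.1]
gripper_width: 44.9
```

```bash
python3 - <<'E'
from fit import *
plan((461.6,-310.8,199),-14,cmd=([520.4,-40.4,199],[180,0,45]))
E
```

```text
from [520.4 -40.4 199. ] [180   0  45] L 276.7 n 16
[-0.0242, 0.0156, 0.0, -0.0, -0.0, 0.922]
[-0.0232, 0.0171, 0.0, -0.0, -0.0, 0.922]
[-0.022, 0.0186, 0.0, -0.0, -0.0, 0.922]
[-0.0208, 0.0199, 0.0, -0.0, -0.0, 0.922]
[-0.0195, 0.0212, 0.0, -0.0, -0.0, 0.922]
[-0.0181, 0.0225, 0.0, -0.0, -0.0, 0.922]
[-0.0166, 0.0236, 0.0, -0.0, -0.0, 0.922]
[-0.015, 0.0246, 0.0, -0.0, -0.0, 0.922]
[-0.0134, 0.0255, 0.0, -0.0, -0.0, 0.922]
[-0.0118, 0.0263, 0.0, -0.0, -0.0, 0.922]
[-0.01, 0.027, 0.0, -0.0, -0.0, 0.922]
[-0.0083, 0.0276, 0.0, -0.0, -0.0, 0.922]
[-0.0065, 0.0281, 0.0, -0.0, -0.0, 0.922]
[-0.0047, 0.0284, 0.0, -0.0, -0.0, 0.922]
[-0.0028, 0.0287, 0.0, -0.0, -0.0, 0.922]
[-0.001, 0.0288, 0.0, -0.0, -0.0, 0.922]
```

Request:
apply_moves:
  increments:
    - [100, -0.0242, 0.0156, 0, 0, 0, 0.922]
    - [100, -0.0232, 0.0171, 0, 0, 0, 0.922]
    - [100, -0.022, 0.0186, 0, 0, 0, 0.922]
    - [100, -0.0208, 0.0199, 0, 0, 0, 0.922]
    - [100, -0.0195, 0.0212, 0, 0, 0, 0.922]
    - [100, -0.0181, 0.0225, 0, 0, 0, 0.922]
    - [100, -0.0166, 0.0236, 0, 0, 0, 0.922]
    - [100, -0.015, 0.0246, 0, 0, 0, 0.922]

```text
time: 11.55
ee_pos: [490.8, -177.1, 198.1]
tcp_rot: [-180.0, 0.0, 15.2]
wrist_force: [1.2, -0.3, -0.5]
gripper_width: 55.9
```

Request:
apply_moves:
  increments:
    - [100, -0.0134, 0.0255, 0, 0, 0, 0.922]
    - [100, -0.0118, 0.0263, 0, 0, 0, 0.922]
    - [100, -0.01, 0.027, 0, 0, 0, 0.922]
    - [100, -0.0083, 0.0276, 0, 0, 0, 0.922]
    - [100, -0.0065, 0.0281, 0, 0, 0, 0.922]
    - [100, -0.0047, 0.0284, 0, 0, 0, 0.922]
    - [100, -0.0028, 0.0287, 0, 0, 0, 0.922]
    - [100, -0.001, 0.0288, 0, 0, 0, 0.922]

```text
time: 12.35
ee_pos: [461.4, -312.1, 198.3]
tcp_rot: [180.0, 0.0, -14.3]
wrist_force: [0.4, -0.2, -0.1]
gripper_width: 55.6
```

```bash
python3 - <<'E'
from fit import *
s=env.get_state(); print(s['ee_pos'],s['tcp_rot'],s['qpos'])
p,d=snap('side','side5'); 
G=gm('side','side5')
print('tube top',fit('side',G,[(circ(11,0,0,101),1)],[521,-40,0]))
snap('top','top5'); G=gm('top','top5'); print('tube top',fit('top',G,[(circ(11,0,0,101),1)],[521,-40,0]))
a=p[180:300,240:370][:,:,::-1]
cv2.imwrite('pics/z5.png',cv2.resize(a,None,fx=4,fy=4,interpolation=cv2.INTER_CUBIC))
E
```

```text
[ 461.37231774 -312.14873813  198.28038569] [ 1.79997360e+02  3.32961518e-03 -1.43291735e+01] [ 38.15469257  19.42798088  -9.22492325 105.50451112   3.72019947
  55.35935997 -76.99923988]
tube top (array([519.92, -40.24,  -4.37]), np.float64(-76.34))
tube top (array([521.11, -40.61,   1.67]), np.float64(-76.13))
```

View pics/z5.png

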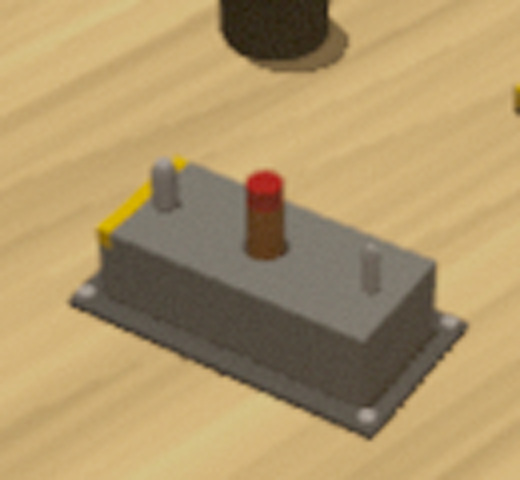

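View pics/side5.png

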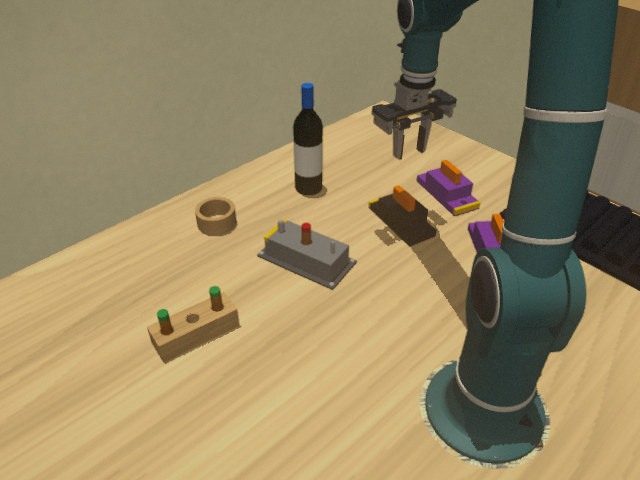

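The tube stands upright and fully down in the pocket (side (306,236)), top at about (520.5,-40.4). The black hood is directly under the gripper, so I descend on its rib.

Request:
apply_moves:
  increments:
    - [100, 0, 0, 0.05, 0, 0, 0]
    - [100, 0, 0, 0.06, 0, 0, 0]
    - [100, 0, 0, 0.05, 0, 0, 0]
    - [100, 0, 0, 0.04, 0, 0, 0]
    - [100, 0, 0, 0.02, 0, 0, 0]
    - [100, 0, 0, 0.007, 0, 0, 0]
    - [100, 0, 0, 0, 0, 0, 0]
    - [100, 0, 0, 0, 0, 0, 0]

```text
time: 13.25
ee_pos: [462.6, -311.1, 63.3]
tcp_rot: [180.0, -0.1, -14.0]
wrist_force: [-0.3, 0.7, -0.3]
gripper_width: 55.9
```

```bash
python3 - <<'E'
from fit import *
s=env.get_state(); print(s['ee_pos'],s['tcp_rot'],s['wrist_force'])
p,d=snap('side','side6'); a=p[130:260,340:490][:,:,::-1]
cv2.imwrite('pics/z6.png',cv2.resize(a,None,fx=4,fy=4,interpolation=cv2.INTER_CUBIC))
E
```

```text
[ 462.62400932 -311.11501858   63.25285316] [ 1.79967495e+02 -1.12259853e-01 -1.40163430e+01] [-0.30493064  0.72577945 -0.25119628]
```

View pics/z6.png

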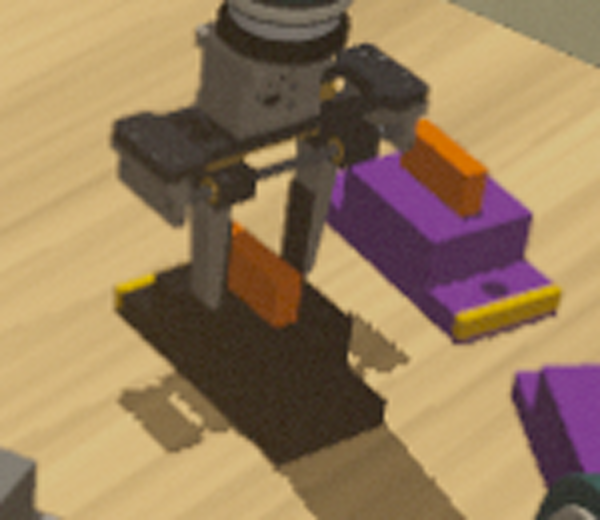

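Request:
apply_moves:
  increments:
    - [255, 0, 0, 0, 0, 0, 0]
    - [255, 0, 0, 0, 0, 0, 0]
    - [255, 0, 0, 0, 0, 0, 0]
    - [255, 0, 0, 0, 0, 0, 0]
    - [255, 0, 0, 0, 0, 0, 0]
    - [255, 0, 0, 0, 0, 0, 0]
  force: 45

```text
time: 13.9
ee_pos: [461.7, -310.9, 62.1]
tcp_rot: [180.0, 0.0, -14.0]
wrist_force: [-0.6, -0.5, -0.4]
gripper_width: 17.8
```

Request:
apply_moves:
  increments:
    - [255, 0, 0, -0.02, 0, 0, 0]
    - [255, 0, 0, -0.04, 0, 0, 0]
    - [255, 0, 0, -0.06, 0, 0, 0]
    - [255, 0, 0, -0.07, 0, 0, 0]
    - [255, 0, 0, -0.05, 0, 0, 0]
    - [255, 0, 0, -0.01, 0, 0, 0]
    - [255, 0, 0, 0, 0, 0, 0]
    - [255, 0, 0, 0, 0, 0, 0]

```text
time: 14.7
ee_pos: [460.6, -310.1, 210.4]
tcp_rot: [-179.9, 0.2, -14.0]
wrist_force: [0.3, -0.4, -3.5]
gripper_width: 17.7
```

```bash
python3 - <<'E'
from fit import *
s=env.get_state(); print(s['ee_pos'],s['tcp_rot'],s['wrist_force'],s['ft_torque'])
p,d=snap('side','side7'); a=p[90:260,340:490][:,:,::-1]; snap('top','top7')
cv2.imwrite('pics/z7.png',cv2.resize(a,None,fx=3.5,fy=3.5,interpolation=cv2.INTER_CUBIC))
plan((520.6,-40.1,213),14.3,cmd=([461.6,-310.8,213],[180,0,-14]))
E
```

```text
[ 460.57024506 -310.09012186  210.4388812 ] [-1.79947840e+02  1.73552900e-01 -1.40225527e+01] [ 0.33533052 -0.44023101 -3.51697855] [0.08056373 0.03333208 0.0223029 ]
from [ 461.6 -310.8  213. ] [180   0 -14] L 277.1 n 8
[-0.0017, -0.0577, -0.0, -0.0, 0.0, -0.884]
[0.0018, -0.0577, -0.0, -0.0, 0.0, -0.884]
[0.0054, -0.0575, -0.0, -0.0, 0.0, -0.884]
[0.0089, -0.057, -0.0, -0.0, 0.0, -0.884]
[0.0124, -0.0564, -0.0, -0.0, 0.0, -0.884]
[0.0159, -0.0555, -0.0, -0.0, 0.0, -0.884]
[0.0193, -0.0544, -0.0, -0.0, 0.0, -0.884]
[0.0226, -0.0531, -0.0, -0.0, 0.0, -0.884]
```

View pics/z7.png

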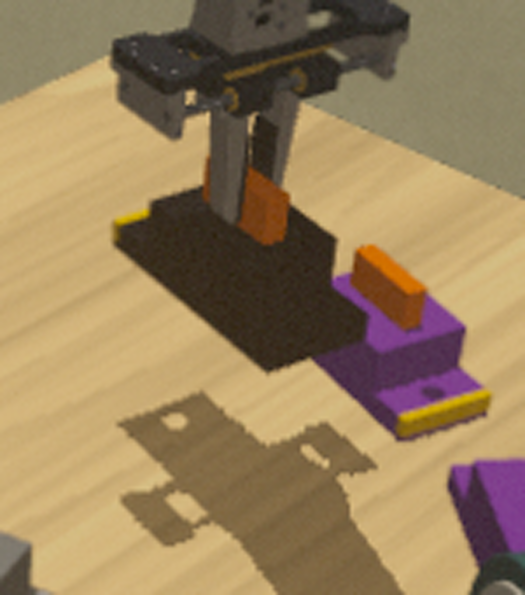

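```bash
python3 - <<'E'
from fit import *
z=149.5
h0=[461.2,-310.5,-14]
for n in('side','top'):
    G=gm(n,n+'7'); 
    print(n,'roof',fit(n,G,[(rect(50,40,56+z),1)],h0),'all',fit(n,G,[(rect(50,40,56+z),1),(rect(90,40,20+z),.7),(rect(90,40,z),.5)],h0))
    d=np.load(n+'7_d.npy'); P0=place(np.r_[rect(86,36,20+z)],*h0); q=proj(n,P0); m=np.zeros(d.shape,np.uint8); cv2.fillConvexPoly(m,cv2.convexHull(q.astype(np.int32)),1)
    v,u=np.nonzero((m>0)&(d>0)); P=world(n,np.c_[u,v],d[v,u])
    # hood local
    c,s=np.cos(np.radians(-14)),np.sin(np.radians(-14)); L=np.c_[(P[:,0]-h0[0])*c+(P[:,1]-h0[1])*s,-(P[:,0]-h0[0])*s+(P[:,1]-h0[1])*c,P[:,2]-z]
    for nm,lo,hi in(('flange',14,27),('roof',49,63)):
        k=(L[:,2]>lo)&(L[:,2]<hi)&((np.abs(L[:,0])>56) if nm=='flange' else (np.abs(L[:,0])<48)); Q=L[k]
        if len(Q)<30: print(nm,len(Q)); continue
        A=np.c_[Q[:,:2],np.ones(len(Q))]; co=np.linalg.lstsq(A,Q[:,2],rcond=None)[0]; print(n,nm,len(Q),co.round(4),'x range',Q[:,0].min().round(1),Q[:,0].max().round(1),Q[:,1].min().round(1),Q[:,1].max().round(1))
p=np.load('top7_p.npy')[150:350,320:520][:,:,::-1]; cv2.imwrite('pics/z7t.png',cv2.resize(p,None,fx=2.5,fy=2.5))
E
```

```text
side roof (array([ 456.63, -310.68,  -19.63]), np.float64(-49.17)) all (array([ 460.04, -309.63,  -13.42]), np.float64(-92.19))
side flange 288 [-3.60000e-03  1.28000e-02  1.83836e+01] x range -88.0 88.6 -42.2 41.0
side roof 405 [-1.01000e-02 -7.76000e-02  5.64663e+01] x range -47.7 47.0 -1.4 44.0
top roof (array([ 456.25, -303.43,  -13.89]), np.float64(-26.24)) all (array([ 459.02, -305.11,  -12.07]), np.float64(-59.19))
top flange 152 [-3.40000e-03  1.55000e-02  1.90277e+01] x range -87.0 90.1 13.6 39.7
top roof 195 [-1.81000e-02  2.81000e-02  5.35207e+01] x range -48.0 46.1 17.3 41.8
```

View pics/z7t.png

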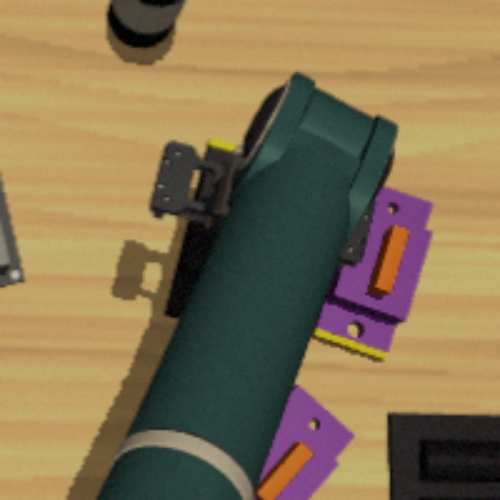

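Hood lifted level (tilt about 0.004 rad), yellow end away from the base. Carrying it over the lower half.

Request:
apply_moves:
  increments:
    - [255, -0.0009, -0.028, 0, 0, 0, -0.4]
    - [255, -0.0006, -0.0577, 0, 0, 0, -0.884]
    - [255, 0.003, -0.0577, 0, 0, 0, -0.884]
    - [255, 0.0065, -0.0573, 0, 0, 0, -0.884]
    - [255, 0.01, -0.0568, 0, 0, 0, -0.884]
    - [255, 0.0137, -0.056, 0, 0, 0, -0.884]
    - [255, 0.0171, -0.0551, 0, 0, 0, -0.884]
    - [255, 0.0206, -0.0538, 0, 0, 0, -0.884]

```text
time: 15.6
ee_pos: [514.8, -54.4, 211.4]
tcp_rot: [-179.9, 0.1, 12.6]
wrist_force: [0.6, -0.8, -2.1]
gripper_width: 17.9
```

Request:
apply_moves:
  increments:
    - [255, 0.0122, -0.0259, 0, 0, 0, -0.484]
    - [255, 0, 0, 0, 0, 0, 0]
    - [255, 0, 0, 0, 0, 0, 0]
    - [255, 0, 0, 0, 0, 0, 0]
    - [255, 0, 0, 0, 0, 0, 0]

```text
time: 16.1
ee_pos: [518.9, -42.2, 211.9]
tcp_rot: [180.0, 0.0, 14.1]
wrist_force: [0.1, -1.0, -2.8]
gripper_width: 17.6
```

```bash
python3 - <<'E'
from fit import *
s=env.get_state(); print(s['ee_pos'],s['tcp_rot'],s['wrist_force'],s['ft_torque'])
p,d=snap('side','side8'); a=p[130:300,220:400][:,:,::-1]; snap('top','top8')
cv2.imwrite('pics/z8.png',cv2.resize(a,None,fx=3.5,fy=3.5,interpolation=cv2.INTER_CUBIC))
E
```

```text
[518.87203926 -42.20755446 211.9111366 ] [1.79973061e+02 3.66653286e-02 1.40994678e+01] [ 0.11331504 -0.97492386 -2.76165932] [ 0.00397745 -0.00062665 -0.00310898]
```

View pics/z8.png

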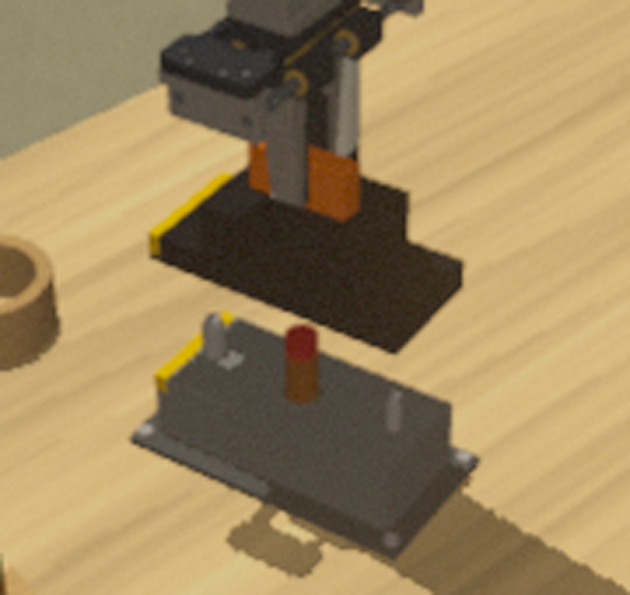

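Request:
apply_moves:
  increments:
    - [255, 0, 0, 0.03, 0, 0, 0]
    - [255, 0, 0, 0.03, 0, 0, 0]
    - [255, 0, 0, 0.02, 0, 0, 0]
    - [255, 0, 0, 0.01, 0, 0, 0]
    - [255, 0, 0, 0, 0, 0, 0]
    - [255, 0, 0, 0, 0, 0, 0]
    - [255, 0, 0, 0, 0, 0, 0]
    - [255, 0, 0, 0, 0, 0, 0]

```text
time: 17.0
ee_pos: [519.6, -40.6, 158.8]
tcp_rot: [180.0, -0.1, 14.3]
wrist_force: [-1.1, -0.6, -3.4]
gripper_width: 17.2
```

```bash
python3 - <<'E'
from fit import *
E=[]
p,d=snap('side','side9');E.append(env.get_state()['ee_pos']);snap('top','top9');E.append(env.get_state()['ee_pos'])
for i in range(4): imaging.snapshot('side'); E.append(env.get_state()['ee_pos'])
print(np.round(E,1),np.mean(E,0)); z=np.mean(E,0)[2]-62.1
a=p[150:300,220:400][:,:,::-1]; cv2.imwrite('pics/z9.png',cv2.resize(a,None,fx=4,fy=4,interpolation=cv2.INTER_CUBIC))
G=gm('side','side9'); h0=[*np.mean(E,0)[:2],14.2]
def seg(*pts): 
    s=np.linspace(0,1,50)[:,None]; return np.vstack([np.array(a)*(1-s)+np.array(b)*s for a,b in zip(pts[:-1],pts[1:])]).astype(float)
# side camera sees +y... faces : toward camera (-x,+y)
B=seg((90,40,z),(-90,40,z),(-90,-40,z)); T=seg((-90,-40,z+20),(-90,40,z+20),(-50,40,z+20)); 
for nm,parts in(('bottom',[(B,1)]),('bt',[(B,1),(T,1)])): print('hood',nm,fit('side',G,parts,h0))
L6=seg((105,55,6),(-105,55,6),(-105,-55,6))
for f in('side0','side9'):
    G2=gm('side',f)
    print(f,'lower plate',fit('side',G2,[(L6,1)],[519.5,-39.5,14.3]))
L56=seg((90,40,56),(-90,40,56),(-90,-40,56)); print('lower top edges',fit('side',gm('side','side0'),[(L56,1)],[519.5,-39.5,14.3]))
B0=seg((90,40,0),(-90,40,0),(-90,-40,0));print('hood0',fit('side',gm('side','side0'),[(B0,1)],[461,-311,-14]))
Gt=gm('top','top0'); print('lower top cam dowel circ',fit('top',Gt,[(circ(12.5,0,0,56),1)],[521,-40,14.3]))
E
```

```text
[[519.5 -40.6 158.6]
 [519.4 -40.6 158.5]
 [519.4 -40.6 158.4]
 [519.3 -40.6 158.4]
 [519.2 -40.6 158.3]
 [519.2 -40.6 158.2]] [519.33866067 -40.58522083 158.40894322]
hood bottom (array([520.53, -42.3 ,  14.56]), np.float64(-77.34))
hood bt (array([520.53, -42.62,  14.83]), np.float64(-86.59))
side0 lower plate (array([516.22, -36.57,  14.11]), np.float64(-103.63))
side9 lower plate (array([516.67, -35.35,  13.2 ]), np.float64(-78.89))
lower top edges (array([520.29, -40.27,  14.25]), np.float64(-51.69))
hood0 (array([ 461.12, -312.15,  -13.87]), np.float64(-127.5))
lower top cam dowel circ (array([522.84, -40.67,  10.91]), np.float64(-64.41))
```

View pics/z9.png

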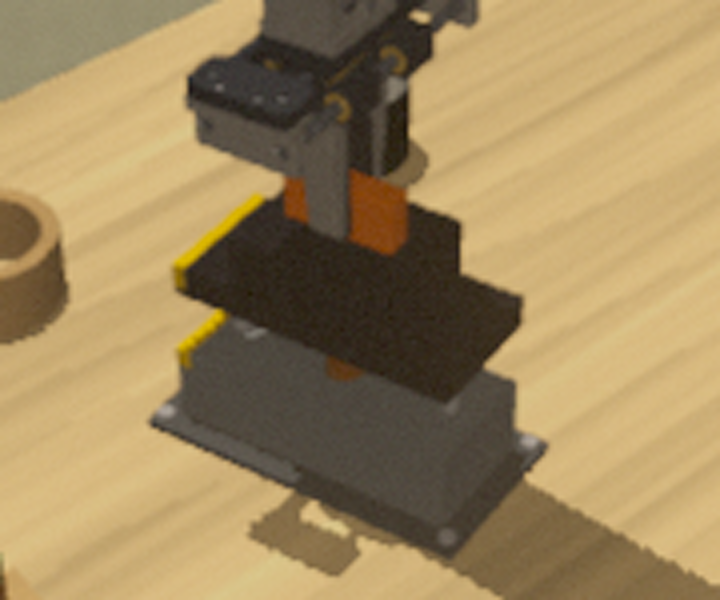

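Request:
apply_moves:
  increments:
    - [255, 0.0021, -0.0007, 0, 0, 0, 0]
    - [255, 0, 0, 0.01, 0, 0, 0]
    - [255, 0, 0, 0.01, 0, 0, 0]
    - [255, 0, 0, 0.005, 0, 0, 0]
    - [255, 0, 0, 0, 0, 0, 0]
    - [255, 0, 0, 0, 0, 0, 0]

```text
time: 17.9
ee_pos: [520.2, -39.8, 142.9]
tcp_rot: [-180.0, 0.0, 14.3]
wrist_force: [-0.0, 0.4, -2.2]
gripper_width: 17.7
```

Request:
apply_moves:
  increments:
    - [255, 0, 0, 0.003, 0, 0, 0]
    - [255, 0, 0, 0.003, 0, 0, 0]
    - [255, 0, 0, 0, 0, 0, 0]
    - [255, 0, 0, 0, 0, 0, 0]

```text
time: 18.3
ee_pos: [520.3, -39.9, 139.5]
tcp_rot: [180.0, 0.0, 14.3]
wrist_force: [-0.7, -0.2, -3.9]
gripper_width: 17.6
```

Already about 8 mm down on the dowels with no contact force; continuing in small steps.

Request:
apply_moves:
  increments:
    - [255, 0, 0, 0.004, 0, 0, 0]
    - [255, 0, 0, 0.004, 0, 0, 0]
    - [255, 0, 0, 0.004, 0, 0, 0]
    - [255, 0, 0, 0, 0, 0, 0]
    - [255, 0, 0, 0, 0, 0, 0]

```text
time: 18.8
ee_pos: [520.2, -39.8, 132.2]
tcp_rot: [-180.0, 0.0, 14.3]
wrist_force: [-0.5, -0.5, -3.4]
gripper_width: 17.6
```

```bash
python3 - <<'E'
from fit import *
s=env.get_state(); print(s['ee_pos'],s['tcp_rot'],s['wrist_force'],s['ft_torque'])
p,d=snap('side','side10');a=p[150:300,220:400][:,:,::-1]; cv2.imwrite('pics/z10.png',cv2.resize(a,None,fx=4,fy=4,interpolation=cv2.INTER_CUBIC))
E
```

```text
[520.23458099 -39.83193518 132.18472639] [-1.79995523e+02  1.47474589e-02  1.42629534e+01] [-0.54045284 -0.50439423 -3.37213839] [ 0.02352808 -0.01511136 -0.0025168 ]
```

View pics/z10.png

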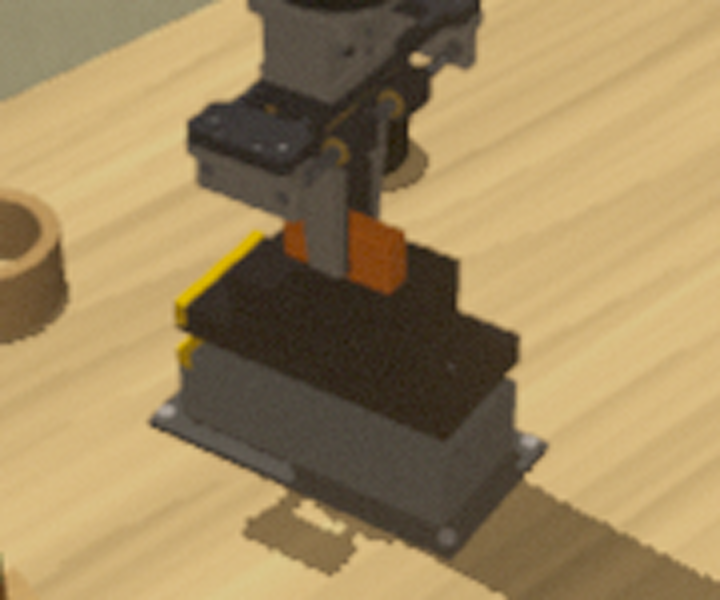

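Request:
apply_moves:
  increments:
    - [255, 0, 0, 0.005, 0, 0, 0]
    - [255, 0, 0, 0.005, 0, 0, 0]
    - [255, 0, 0, 0.005, 0, 0, 0]
    - [255, 0, 0, 0.005, 0, 0, 0]
    - [255, 0, 0, 0, 0, 0, 0]
    - [255, 0, 0, 0, 0, 0, 0]

```text
time: 19.45
ee_pos: [520.2, -39.8, 120.2]
tcp_rot: [-180.0, 0.0, 14.3]
wrist_force: [1.2, 0.3, -2.7]
gripper_width: 17.8
```

Request:
apply_moves:
  increments:
    - [255, 0, 0, 0.002, 0, 0, 0]
    - [255, 0, 0, 0.002, 0, 0, 0]
    - [255, 0, 0, 0, 0, 0, 0]
    - [255, 0, 0, 0, 0, 0, 0]

```text
time: 19.85
ee_pos: [520.5, -39.9, 118.1]
tcp_rot: [180.0, -0.0, 14.3]
wrist_force: [-1.1, -0.6, -0.4]
gripper_width: 17.5
```

Request:
apply_moves:
  increments:
    - [255, 0, 0, 0.001, 0, 0, 0]
    - [255, 0, 0, 0.001, 0, 0, 0]
    - [255, 0, 0, 0, 0, 0, 0]
    - [255, 0, 0, 0, 0, 0, 0]
    - [255, 0, 0, 0, 0, 0, 0]

```text
time: 20.35
ee_pos: [520.5, -39.9, 118.1]
tcp_rot: [180.0, -0.0, 14.2]
wrist_force: [-3.9, -0.5, 9.4]
gripper_width: 18.0
```

Request:
apply_moves:
  increments:
    - [255, -0.0005, 0, 0.0012, 0, 0, 0]
    - [255, 0, 0, 0, 0, 0, 0]
    - [255, 0, 0, 0, 0, 0, 0]
    - [255, 0, 0, 0, 0, 0, 0]
    - [255, 0, 0, 0, 0, 0, 0]
    - [255, 0, 0, 0, 0, 0, 0]

```text
time: 20.95
ee_pos: [520.5, -39.9, 118.0]
tcp_rot: [179.9, -0.1, 14.3]
wrist_force: [-5.7, -0.5, 15.3]
gripper_width: 18.0
```

```bash
python3 - <<'E'
from fit import *
F=[]
p,d=snap('side','side11');F.append(env.get_state()['wrist_force']);snap('top','top11')
for i in range(5): imaging.snapshot('side'); F.append(env.get_state()['wrist_force'])
s=env.get_state(); print(s['ee_pos'],s['tcp_rot'],np.round(F,1),s['ft_torque'],s['time'])
a=p[150:300,220:400][:,:,::-1]; cv2.imwrite('pics/z11.png',cv2.resize(a,None,fx=4,fy=4,interpolation=cv2.INTER_CUBIC))
E
```

```text
[520.53185056 -39.91638857 118.05577034] [ 1.79936432e+02 -5.48967120e-02  1.42532749e+01] [[-4.9 -0.5 14.7]
 [-5.3 -1.  15.6]
 [-4.7 -0.6 15.6]
 [-5.4 -1.1 15.4]
 [-5.9 -0.  14.8]
 [-5.2  0.  14.6]] [0.13065778 1.34526665 0.04711572] 21.3
```

View pics/z11.png

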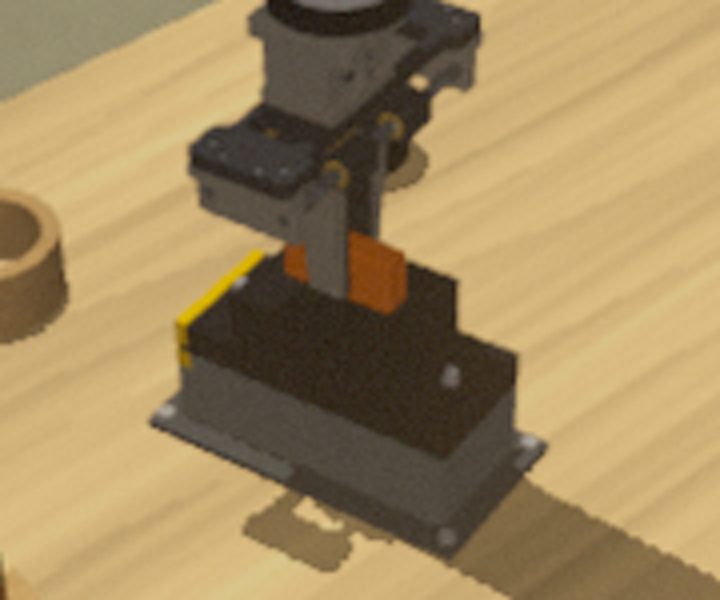

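The hood sits flush along the edge, both dowel tips show through the flanges (side (280,220) and (332,244)), and the push holds steady at about 15 N. Handing in.

```bash
python3 -c "
from workcell import env
print(env.finish_job()); s=env.get_state(); print(s['time'],s['ee_pos'],s['wrist_force'],s['gripper_width'])"
```

```text
the job is handed in; nothing more can be done
None
the job is handed in; nothing more can be done
```

I stood the red tube fully down in the pocket. I then fitted the black hood on both dowels, yellow end to yellow end, and handed the job in at about 21 s, still gripping the rib and pressing down.

- **Seating:** at the last check the tool was at z = 118.05 mm, which matches the hood lying flush within measurement noise. The side picture shows no gap along the seam on the near side, and both dowel tips show through the flanges.
- **Push and grip:** the push held steady at 14.6 to 15.6 N over six readings, with the grip set at 45 N and the opening at 18 mm.
- **Tube:** it was upright and fully down in the pictures before the hood went on. It can't be seen now, but the hood met no resistance going down.
- **Other things:** nothing touched the green tubes, the bottle, the tape roll or the purple look-alikes.
- **Disagreements:**
  - The two cameras differed by about 2 mm on the lower half's position; I used a value in between, and no contact force showed on the way down.
  - A sideways force of about 5 N and a moment of about 1.3 N m remained on the wrist at the end; my small correction did not reduce them.

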